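# Make room in the template rack and put the missing roll template back

## Robot

A 7-joint arm with a two-finger parallel gripper is mounted at the origin on the work surface. World frame = base frame: x ahead of the robot, y to its left, z up, the work surface at z = 0. Lengths are in mm, angles in rad, forces in N, time in s.
With the tool pointing down it reaches from about 400 to 850 mm from the base axis. Payload 10.4 kg.
Tool frame: the origin (TCP) lies on the centre line of the jaws, within the pads' length; the fingertips stand 8 mm ahead of it and the grasp point (between the pads) lies 11 mm behind it; z points along the fingers, y is the line along which they close (so a half turn about z gives the same grasp; the last joint's range is limited). The gripper opens to 85 mm and grips with 20 to 120 N. Pads are 22 mm wide; open, the fingers measure 114 mm over their backs; the gripper's body (76 mm by 85 mm) begins 54 mm behind the grasp point. The pads swing forward as they close: fully open they stand 13 mm farther back than shut.
Start: joints at [1.243, 0.332, -0.065, 1.46, 0.022, 1.35, -0.088], TCP at [187.585, -596.206, 239.338] pointing down, gripper open.
Joint ranges: [-2.6, 2.6], [-0.5, 2.12], [-1.47, 1.34], [0.16, 2.42], [-1.27, 4.41], [0.06, 2.06], [-2.6, 2.6]. Speed limits (rad/s): [2.22, 2.22, 2.79, 2.79, 3.14, 3.14, 3.14].

## Interface

Orientations are given as a unit quaternion [x, y, z, w].
In Python, from workcell import arm gives the robot as it stands.
- The arm moves only by the tool move_arm, never from a script. Its argument "steps" is a list that holds one entry, the list of rows, each a list of 4 numbers: the shift along the tool's x, y, z normalised to -1 to 1, where 1 is 2.5 cm, then the turn about the tool's z normalised to -1 to 1, where 1 is 0.12 rad. A call has 1 to 20 rows; each row shifts and turns the commanded pose from where the row before left it, along the tool's axes as they then stand; what a row does not reach is not made up. A row lasts 1/12 s, in which the tool goes at most 41.7 mm and 7.16 degrees, less where a joint would pass 70% of its speed; a pose out of reach is approached as far as the arm can. A call with a number of a shift or a turn outside -1 to 1 is refused whole. A call with a gripper value outside its range is refused whole. "gripper" is the opening, from -1 (shut) to 1 (fully open), set as the call begins (left out, the last holds). The fingers move at their own pace and stop on an object; the grip force is fixed at half the most. Time passes only in rows, so rows that do not move let the fingers close. It gives the time, the measured TCP pose, the force, the opening and the grip force at its end, in the units of the state.
- arm.sense(): the state, without advancing time (a new reading comes with each control period).
- arm.capture(name): name is "side" or "top"; returns a dict with "frame" (480x640x3 uint8, red, green, blue), "K" (3x3 intrinsics, pixels), "rvec" (rotation vector, rad) and "tvec" (3), from world to camera coordinates, as OpenCV has them. Camera axes: x right, y down, z forward; pixel columns grow to the right and rows downward; lengths in mm; the calibration is good to about 2 mm. A picture is of the moment at which its call begins. There is no depth.
- arm.job_done(): hands the job in; it is judged then, once.
The state is a dict: "time": time; "joints": joint angles; "joint_velocities": joint speeds; "effort": joint torques, N m; "tool_pos": TCP position; "tcp_rot": TCP orientation; "wrist_force": force on the tool from outside, world axes, zero at the start; "ft_torque": the same for the moment, N m; "gripper_width": opening from 0.0 (shut) to 1.0 (fully open); "gripper_force": force on a finger pad.
Only numpy, scipy, OpenCV 4.12 (cv2) and the standard library are available. Lean on these libraries where they do the work, as an engineer would, in place of code of your own. Each camera call takes 0.05 s, during which the arm holds its last target. There are 200 camera calls.

## Task

Put the loose brass roll template back in the fir rack, in the middle of the row, between the two shorter and the two taller ones. The row leaves no room, so gently nudge the two pairs apart, each until it bears on its end of the rack, then lower the loose template into the gap until its foot stands flat on the rack floor in line with the others, and let go. Never press the templates hard against one another, tip them or lift the standing ones out, and leave the other gauges where they lie.

Things in the scene. Friction and masses are not known exactly. Their poses are not given: they have to be found in the camera images.
- tpl_loose: Loose template, 68 mm high, on the bench in front of the rack: round-topped brass plate 8 mm thick (y), 64 wide (x), upright on an aluminium foot 44 (y) x 70 (x) x 22 mm high. Origin: centre of foot underside; x along plate, z up. 0.3 to 0.45 kg. Foot's long sides taper over the lowest 7 mm to 38 mm at the underside. Grip across the plate from above, 56 mm above origin. Either way round is right.
- tpl1: Shortest template, 52 mm high, left (+y) end of the row; else made like the loose one, y along the row. Fixed fir RACK, its place not measured: floor 12 mm thick, inside 76 mm deep (3 mm play before and behind the feet) and 223 mm long along the row = five feet + 3 mm. Lips front and back 8 mm above its floor; a cheek 36 mm above its floor closes each end.
- tpl2: Second from left in the rack, 60 mm high, made like the loose one. Between the plates of tpl2 and tpl3 a slot 36 mm wide is open above the feet, whose tops are 34 mm above the bench. Push a plate low, just above the foot, so that it slides and does not tip.
- tpl3: Third from left in the rack, 76 mm high, made like the loose one, its foot almost touching that of tpl2. The four stand close together anywhere between the rack's end cheeks, 3 to 44 mm from either; the gap is wide enough only when both pairs bear on their cheeks.
- tpl4: Tallest, 84 mm high, right (-y) end of the row, made like the loose one. A pair slides with about 3 to 8 N; a cheek is felt as a sharp rise above that. Stop by about 12 N: templates pressed together with more than 20 N are spoilt.
- sine_bar: Bystander: black iron sine bar, 104 x 24 x 30 mm on two rollers, lying along its x in front of the rack on the other side from the loose template. Origin under its centre.
- master_ring: Bystander: steel ring, 68 mm outside, 42 mm bore, 22 mm high, lying flat in front of the rack. Origin under its centre.
- stopwatch: Bystander: round nickel stopwatch, 52 mm across, 14 mm thick, lying to the right of the rack. Origin under its centre.
- plug_gauge: Bystander: plug gauge, 98 mm long, 28 mm thick, lying to the left of the rack. Origin under it, within its handle.
- square: Bystander: small steel square lying flat, beam 18 x 70 x 18 mm, blade reaching 99 mm along its x, lying left of all the others. Origin under the middle of the beam.
Not all that is in view belongs to the job. Leave any brown look-alike of the tpl_loose alone.

How it is judged:
By the outcome, as a careful person would: the job done as asked, in the order asked, and still so for the second after the job is handed in, with the robot touching nothing.
It also fails if it takes over 72 s, if anything falls off the work surface, if the arm or the gripper's body presses on something with over 40 N, if the wrist force passes 120 N, or if a joint passes its speed limit or range.

## Working session

There is one attempt and no reset: what is moved stays moved. The work goes in short steps, Python scripts to look and compute and a tool call to move; the robot and the scene stay as the last step left them, time stands still between calls to the robot, and variables do not carry over. Pictures are saved under pics/ and viewed, at most 10 in all, crops included, and the job is handed in when it is done.

Besides the shell and the picture viewer there is one more tool, called after "Emit:" as name(argument=value, ...) on one line, values as JSON. move_arm: Moves the arm, as the interface text tells. Its arguments: {"type":"object","properties":{"steps":{"type":"array"},"gripper":{"type":"number"}},"required":["steps"]}

```bash
mkdir -p pics; ls
python3 - <<'E'
from workcell import arm
import cv2
for n in("side","top"):
    c=arm.capture(n); cv2.imwrite(f"pics/{n}0.png",c["frame"][:,:,::-1]); print(n,c["K"],c["rvec"],c["tvec"])
s=arm.sense(); print(s)
E
```

```text
pics
side [[475.93986209   0.         320.66609009]
 [  0.         475.93986209 247.12478988]
 [  0.           0.           1.        ]] [ 0.3503814  -2.75298406  1.28784701] [ 495.13020197  123.77095737 1036.9416366 ]
top [[480.29733606   0.         325.67545917]
 [  0.         480.29733606 239.7987704 ]
 [  0.           0.           1.        ]] [ 2.16479344 -2.20616951  0.09264886] [   1.52991731  509.65572257 1028.29908506]
{'time': 0.1, 'joints': array([ 1.24338428,  0.33281258, -0.0646783 ,  1.46087638,  0.02162167,
        1.34991743, -0.0884982 ]), 'joint_velocities': array([ 0.00103072, -0.00025219,  0.00124664, -0.00161457,  0.00115889,
        0.00145355,  0.00022378]), 'effort': array([ 1.89030339e-03, -6.26743197e+01,  4.96953714e-02, -3.92432320e+01,
        1.64520275e-02,  6.90663495e-03, -5.86493286e-06]), 'tool_pos': array([ 187.44670709, -595.87292197,  238.58391459]), 'tcp_rot': array([ 9.88408020e-01,  1.51819472e-01, -1.43885592e-04, -6.43031774e-04]), 'wrist_force': array([-1.04256111, -0.20237114, -0.02514792]), 'ft_torque': array([-0.03640664,  0.01366573,  0.01814925]), 'gripper_force': 0.0, 'gripper_width': 0.9992629399774767}
```

View pics/side0.png

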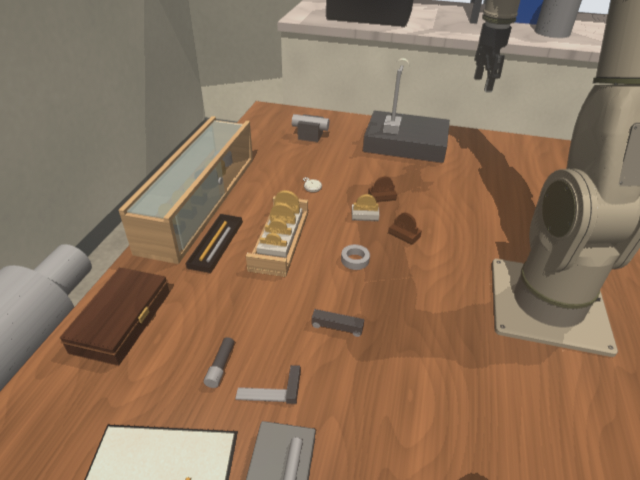

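View pics/top0.png

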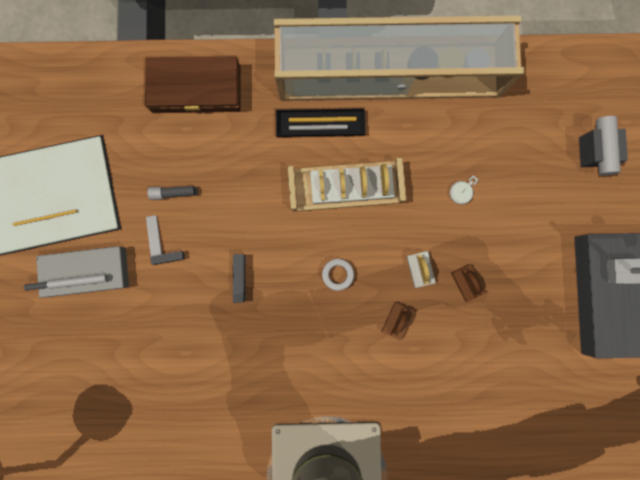

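The side view shows the rack at (280,235) with four templates, and the loose brass template at (366,208). The top view shows the rack at (347,185).

Candidates in the top view for the loose template:
- (422,270): brass plate on an aluminium foot. This is my choice.
- (468,283): brown look-alike.
- (398,320): brown look-alike.
- The four standing templates in the rack.

Next I'll check that choice in a close crop.

```bash
cat > h.py <<'E'
from workcell import arm
import cv2, numpy as np
def cap(n):
    c=arm.capture(n); c["R"]=cv2.Rodrigues(np.array(c["rvec"]))[0]; c["t"]=np.array(c["tvec"]).ravel(); return c
def ray(c,uv):
    o=-c["R"].T@c["t"]; d=c["R"].T@np.linalg.inv(c["K"])@np.array([uv[0],uv[1],1.]); return o,d
def onz(c,uv,z):
    o,d=ray(c,uv); return o+d*(z-o[2])/d[2]
def pix(c,p): return cv2.projectPoints(np.array(p,float).reshape(-1,1,3),np.array(c["rvec"]),np.array(c["tvec"]),c["K"],None)[0].reshape(-1,2)
def blobs(m,amin=15):
    n,l,s,ce=cv2.connectedComponentsWithStats(m.astype(np.uint8)*255)
    return [(l==i,s[i],ce[i]) for i in range(1,n) if s[i][4]>=amin]
E
python3 - <<'E'
from h import *
t=cap("top"); f=t["frame"]
hsv=cv2.cvtColor(f,cv2.COLOR_RGB2HSV)
print("loose",[onz(t,p,0).round() for p in [(422,270)]],"rack",onz(t,(347,185),30).round())
a=cv2.resize(f[145:225,275:435],None,fx=5,fy=5,interpolation=cv2.INTER_CUBIC)
b=cv2.resize(f[240:310,380:500],None,fx=4,fy=4,interpolation=cv2.INTER_CUBIC)
b=cv2.copyMakeBorder(b,0,200-0 if 0 else 0,0,800-480,cv2.BORDER_CONSTANT)
im=np.vstack([a,b])[:600]
cv2.imwrite("pics/crop1.png",im[:,:,::-1])
# hsv samples
for p in [(422,270),(416,262),(410,265),(363,182),(354,182),(332,187),(297,190),(350,205)]: print(p,hsv[p[1],p[0]])
E
```

```text
loose [array([ 440., -220.,    0.])] rack [628. -57.  30.]
(422, 270) [ 20 149 118]
(416, 262) [ 21  26 184]
(410, 265) [ 30  19 172]
(363, 182) [ 22 135 181]
(354, 182) [ 20  25 181]
(332, 187) [ 35  17 197]
(297, 190) [ 17 115 133]
(350, 205) [ 18 101 186]
```

View pics/crop1.png

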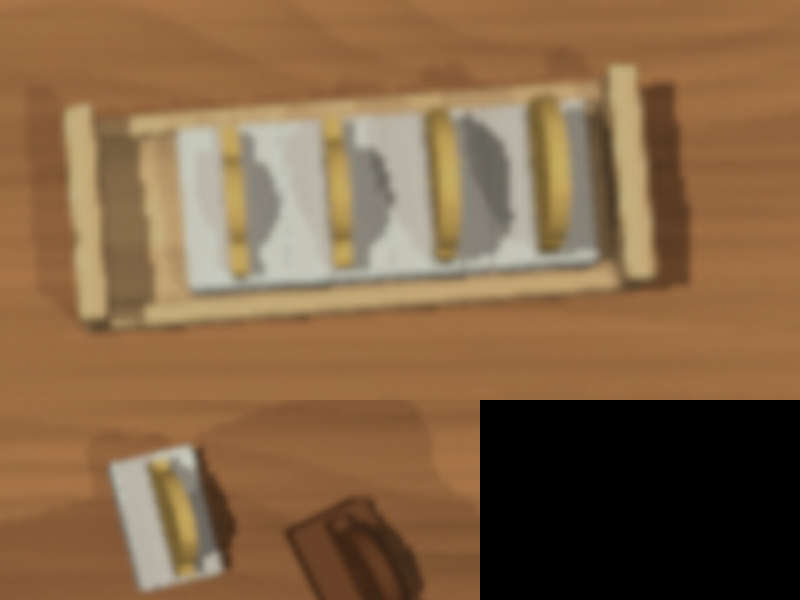

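The crop confirms it: brass on aluminium at crop (165,515), that is top (422,270), and the brown one beside it is the look-alike. The row's feet have crop corners of about (178,130), (600,100), (597,262) and (190,292). The cheeks are at crop x≈85 and x≈630.

```bash
cat > meas.py <<'E'
from h import *
t=cap("top"); s=cap("side"); f=t["frame"]
hsv=cv2.cvtColor(f,cv2.COLOR_RGB2HSV).astype(int)
def rect(c,m,z):
    ys,xs=np.nonzero(m); P=np.array([onz(c,(u,v),z)[:2] for u,v in zip(xs,ys)],np.float32)
    r=cv2.minAreaRect(P); return r,P
def show(name,r):
    b=cv2.boxPoints(r); e=b[1]-b[0],b[2]-b[1]
    l=max(e,key=np.linalg.norm); a=np.degrees(np.arctan2(l[1],l[0]))%180
    print(name,"ctr",np.round(r[0],1),"size",np.round(sorted(r[1]),1),"long axis deg",round(a,1))
if __name__=="__main__":
    white=(hsv[...,1]<60)&(hsv[...,2]>80)
    brass=(hsv[...,1]>110)&(hsv[...,0]>=18)&(hsv[...,0]<=26)&(hsv[...,2]>110)
    for name,(x0,x1,y0,y1),z in [("row",(305,398,160,206),34),("loose",(400,445,245,295),22)]:
        M=np.zeros(white.shape,bool); M[y0:y1,x0:x1]=1
        m=cv2.morphologyEx((white&M).astype(np.uint8),cv2.MORPH_OPEN,np.ones((2,2)))>0
        show(name,rect(t,m,z)[0])
        for bm,st,ce in blobs(brass&M,25):
            print(" brass",ce.round(1),st[:5]); show("  ",rect(t,bm,z+(30 if name!="row" else 30))[0])
    # hand-read points on the rack (crop/5+offset), top edges
    c=lambda x,y:(x/5+275,y/5+145)
    for n,p,z in [("Lcheek in back",c(94,105),48),("Lcheek in front",c(106,318),48),("Rcheek in back",c(607,70),48),("Rcheek in front",c(628,282),48),
      ("back lip in L",c(160,133),20),("back lip in R",c(595,97),20),("front lip in L",c(165,305),20),("front lip in R",c(615,275),20),
      ("row",c(178,130),34),("row",c(600,100),34),("row",c(597,262),34),("row",c(190,292),34)]:
        print(n,onz(t,p,z).round(1))
E
python3 meas.py
```

```text
row ctr [627.  -69.5] size [ 72.9 178.8] long axis deg 93.1
 brass [384.5 178. ] [381 163   8  32 189]
   ctr [ 634.  -134.9] size [13.6 66.6] long axis deg 3.5
 brass [363.4 180.8] [361 166   6  31 134]
   ctr [629.4 -89.9] size [10.1 64.4] long axis deg 3.7
 brass [342.3 182.8] [340 168   5  30  95]
   ctr [626.8 -45.3] size [ 7.1 62.3] long axis deg 2.8
 brass [321.6 184.2] [320 170   4  30  77]
   ctr [623.3  -1.4] size [ 5.8 62.2] long axis deg 3.7
loose ctr [ 439.8 -215.3] size [47.2 70.6] long axis deg 11.8
 brass [423.6 268.9] [418 256  11  27 167]
   ctr [ 442.3 -213.7] size [14.4 57.4] long axis deg 12.2
Lcheek in back [667.6  57.5  48. ]
Lcheek in front [575.3  53.7  48. ]
Rcheek in back [ 679.  -163.5   48. ]
Rcheek in front [ 586.8 -169.7   48. ]
back lip in L [661.1  30.2  20. ]
back lip in R [ 673.9 -162.3   20. ]
front lip in L [584.6  29.2  20. ]
front lip in R [ 594.3 -168.7   20. ]
row [659.2  21.9  34. ]
row [ 669.2 -162.3   34. ]
row [ 597.9 -158.8   34. ]
row [588.   17.9  34. ]
```

The measurements hold up: foot row 73×179 (true 70×176), cheek spacing 221 (true 223), loose foot 47×71. I'll use:
- **Rack:** yaw about 3.2°, centre (627,-55.5).
- **Slot:** now about (627,-69).
- **Loose template:** about (441,-216), yaw 12°.

I'll push with the gripper shut and turned 90°, so 22 mm goes into the 36 mm slot.

```bash
cat > plan.py <<'E'
from h import *
from scipy.spatial.transform import Rotation as Rn
import sys
def st():
    s=arm.sense(); R=Rn.from_quat(s["tcp_rot"]).as_matrix(); return s,np.array(s["tool_pos"]),R,np.arctan2(R[1,0],R[0,0])
def plan(x,y,z,psi=None):
    s,p,R,a=st(); d=R.T@(np.array([x,y,z])-p)
    print("t",s["time"],"psi",round(a,3),"pos",p.round(1),"F",np.round(s["wrist_force"],1),"| units",(d/25).round(2), "turn",None if psi is None else round((a-psi)/.12,2),"j7",round(s["joints"][6],2))
if __name__=="__main__": plan(*map(float,sys.argv[1:]))
E
python3 plan.py 627 -69 160 1.627
```

```text
t 0.25 psi 0.305 pos [ 187.5 -596.1  239. ] F [ 0.2 -0.2 -0.2] | units [ 23.1  -14.83   3.17] turn -11.02 j7 -0.09
```

Emit:
move_arm(steps=[[[0.4, -0.25, 0, 0], [0.8, -0.5, 0, 0], [0.8, -0.5, 0, 0], [0.8, -0.5, 0, 0], [0.8, -0.5, 0, 0], [0.8, -0.5, 0, 0], [0.8, -0.5, 0, 0], [0.8, -0.5, 0, 0], [0.8, -0.5, 0, 0], [0.8, -0.5, 0, 0], [0.8, -0.5, 0, 0], [0.8, -0.5, 0, 0], [0.8, -0.5, 0, 0], [0.8, -0.5, 0, 0], [0.8, -0.5, 0, 0], [0.8, -0.5, 0, 0], [0.8, -0.5, 0, 0], [0.8, -0.5, 0, 0], [0.8, -0.5, 0, 0], [0.8, -0.5, 0, 0]]], gripper=-1)

```text
time: 1.92
tool_pos: [487.1, -244.7, 239.4]
tcp_rot: [0.988, 0.152, 0.0, 0.0]
wrist_force: [1.0, 0.5, -1.0]
gripper_width: -0.001
gripper_force: 0.0
```

Emit:
move_arm(steps=[[[0, 0, 0, -0.9], [0, 0, 0, -0.9], [0, 0, 0, -0.9], [0, 0, 0, -0.9], [0, 0, 0, -0.9], [0, 0, 0, -0.9], [0, 0, 0, -0.9], [0, 0, 0, -0.9], [0, 0, 0, -0.9], [0, 0, 0, -0.9], [0, 0, 0, -0.9], [0, 0, 0, -0.9], [0, 0, 0, -0.22], [0, 0, 0, 0]]])

```text
time: 3.08
tool_pos: [486.4, -245.8, 239.3]
tcp_rot: [0.686, 0.727, -0.0, 0.0]
wrist_force: [0.2, -0.4, 0.1]
gripper_width: -0.0
gripper_force: 0.0
```

```bash
python3 plan.py 627 -69 160 1.627
```

```text
t 3.0833 psi 1.629 pos [ 486.4 -245.8  239.3] F [ 0.2 -0.4  0.1] | units [6.73 6.03 3.17] turn 0.02 j7 0.37
```

Emit:
move_arm(steps=[[[0.37, 0.34, 0, 0], [0.75, 0.67, 0, 0], [0.75, 0.67, 0, 0], [0.75, 0.67, 0.4, 0], [0.75, 0.67, 0.5, 0], [0.75, 0.67, 0.5, 0], [0.75, 0.67, 0.5, 0], [0.75, 0.67, 0.5, 0], [0.75, 0.67, 0.5, 0], [0.36, 0.33, 0.5, 0], [0, 0, 0, 0], [0, 0, 0, 0]]])

```text
time: 4.08
tool_pos: [626.9, -69.8, 153.5]
tcp_rot: [0.687, 0.727, -0.001, -0.001]
wrist_force: [-0.2, -0.4, 0.2]
gripper_width: 0.001
gripper_force: 0.0
```

```bash
python3 plan.py 627 -69 120 1.627
python3 - <<'E'
from h import *
for n in("side","top"):
    c=cap(n); cv2.imwrite(f"pics/{n}1.png",c["frame"][:,:,::-1])
    p=np.array(arm.sense()["tool_pos"]); q=pix(c,[p+[0,0,-8],[627,-69,34]]); print(n,q.round(1))
    if n=="side":
        im=cv2.resize(c["frame"][140:290,220:360],None,fx=4,fy=4,interpolation=cv2.INTER_CUBIC); cv2.imwrite("pics/c2.png",im[:,:,::-1])
E
```

```text
t 4.0833 psi 1.628 pos [626.9 -69.8 153.5] F [-0.2 -0.4  0.2] | units [0.03 0.01 1.34] turn 0.01 j7 -0.08
side [[280.5 186.8]
 [281.7 225.9]]
top [[357.7 173.6]
 [352.7 184.9]]
```

View pics/c2.png

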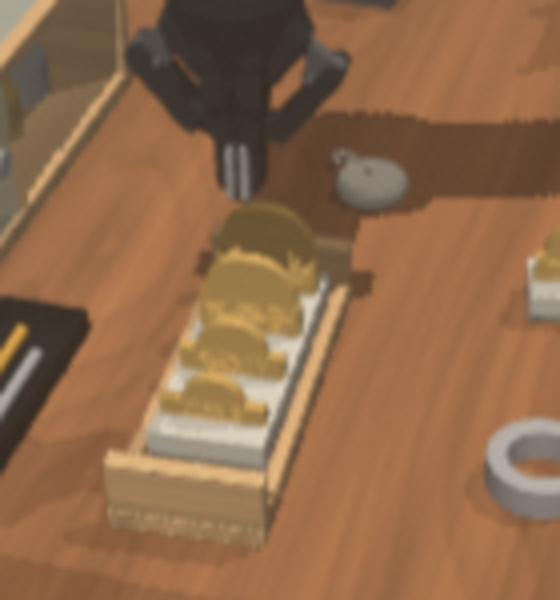

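The tip shows at side (280,189), where (280.5,187) was predicted, and it hangs over the slot line. I'll cross-check the slot's y using the plate tops in the side view.

Run:
```python
from h import *
c=cap("side")
for n,p,z in [("tpl3",(282.5,203.5),88),("tpl2",(278,220.3),72),("tpl1",(273,234),64),("tpl4",(286,191.5),96)]: print(n,onz(c,p,z).round(1))
```

```text
tpl3 [629.2 -87.6  88. ]
tpl2 [626.  -40.3  72. ]
tpl1 [624.5   2.9  64. ]
tpl4 [ 632.7 -128.6   96. ]
```

Emit:
move_arm(steps=[[[0, 0, 0.5, 0], [0, 0, 0.6, 0], [0, 0, 0.6, 0], [0, 0, 0.4, 0], [0, 0, 0, 0]]])

```text
time: 4.65
tool_pos: [625.9, -71.0, 99.2]
tcp_rot: [0.687, 0.726, -0.001, -0.001]
wrist_force: [-2.6, 0.2, -0.9]
gripper_width: 0.0
gripper_force: 0.0
```

Emit:
move_arm(steps=[[[0.16, 0.04, 0, 0], [0, 0, 0.2, 0], [0, 0, 0.4, 0], [0, 0, 0.4, 0], [0, 0, 0, 0], [0, 0, 0, 0]]])

```text
time: 5.15
tool_pos: [627.7, -66.2, 75.9]
tcp_rot: [0.687, 0.727, -0.001, -0.001]
wrist_force: [0.9, -0.4, 0.7]
gripper_width: 0.001
gripper_force: 0.0
```

```bash
python3 plan.py 627 -67 46 1.627
```

```text
t 5.15 psi 1.627 pos [627.7 -66.2  75.9] F [ 0.9 -0.4  0.7] | units [-0.03 -0.03  1.19] turn 0.0 j7 -0.12
```

Emit:
move_arm(steps=[[[0, 0, 0.25, 0], [0, 0, 0.3, 0], [0, 0, 0.3, 0], [0, 0, 0.2, 0], [0, 0, 0.06, 0], [0, 0, 0, 0], [0, 0, 0, 0]]])

```text
time: 5.73
tool_pos: [628.3, -66.1, 49.1]
tcp_rot: [0.687, 0.727, 0.0, 0.0]
wrist_force: [0.4, -0.3, -0.9]
gripper_width: -0.004
gripper_force: 0.0
```

Emit:
move_arm(steps=[[[0, 0, 0.08, 0], [0.04, 0, 0, 0], [0.04, 0, 0, 0], [0.04, 0, 0, 0], [0.04, 0, 0, 0], [0.04, 0, 0, 0], [0.04, 0, 0, 0]]])

```text
time: 6.32
tool_pos: [628.0, -60.0, 47.1]
tcp_rot: [0.687, 0.727, 0.0, 0.0]
wrist_force: [-0.7, 0.1, -0.7]
gripper_width: 0.002
gripper_force: 0.0
```

Emit:
move_arm(steps=[[[0.04, 0, 0, 0], [0.04, 0, 0, 0], [0.04, 0, 0, 0], [0.04, 0, 0, 0], [0.04, 0, 0, 0]]])

```text
time: 6.73
tool_pos: [628.0, -57.2, 47.4]
tcp_rot: [0.687, 0.726, -0.001, 0.001]
wrist_force: [0.1, -5.9, 2.8]
gripper_width: -0.003
gripper_force: 3.1
```

Emit:
move_arm(steps=[[[0.04, 0, 0, 0], [0.04, 0, 0, 0], [0.04, 0, 0, 0], [0.04, 0, 0, 0], [0.04, 0, 0, 0], [0.04, 0, 0, 0], [0.04, 0, 0, 0]]])

```text
time: 7.32
tool_pos: [627.6, -50.2, 47.4]
tcp_rot: [0.688, 0.726, -0.001, 0.001]
wrist_force: [0.5, -5.9, 2.9]
gripper_width: 0.001
gripper_force: 3.1
```

Emit:
move_arm(steps=[[[0.04, 0, 0, 0], [0.04, 0, 0, 0], [0.04, 0, 0, 0], [0.04, 0, 0, 0], [0.04, 0, 0, 0], [0.04, 0, 0, 0], [0.04, 0, 0, 0]]])

```text
time: 7.9
tool_pos: [627.2, -43.2, 47.4]
tcp_rot: [0.687, 0.726, -0.001, 0.001]
wrist_force: [0.3, -6.0, 2.6]
gripper_width: 0.001
gripper_force: 3.1
```

Emit:
move_arm(steps=[[[0.04, 0, 0, 0], [0.04, 0, 0, 0], [0.04, 0, 0, 0], [0.04, 0, 0, 0], [0.04, 0, 0, 0], [0.04, 0, 0, 0], [0.04, 0, 0, 0]]])

```text
time: 8.48
tool_pos: [626.9, -36.2, 47.4]
tcp_rot: [0.687, 0.726, -0.001, 0.001]
wrist_force: [0.7, -6.0, 3.0]
gripper_width: 0.003
gripper_force: 3.1
```

Emit:
move_arm(steps=[[[0.04, 0, 0, 0], [0.04, 0, 0, 0], [0.04, 0, 0, 0]]])

```text
time: 8.73
tool_pos: [626.7, -33.1, 47.4]
tcp_rot: [0.687, 0.726, -0.001, 0.001]
wrist_force: [-0.1, -6.2, 2.0]
gripper_width: -0.001
gripper_force: 3.1
```

Emit:
move_arm(steps=[[[0.04, 0, 0, 0], [0.04, 0, 0, 0]]])

```text
time: 8.9
tool_pos: [626.6, -31.2, 47.4]
tcp_rot: [0.687, 0.726, -0.001, 0.001]
wrist_force: [-0.5, -6.4, 2.4]
gripper_width: 0.0
gripper_force: 3.1
```

Emit:
move_arm(steps=[[[0.04, 0, 0, 0], [0.04, 0, 0, 0]]])

```text
time: 9.07
tool_pos: [626.5, -29.2, 47.4]
tcp_rot: [0.688, 0.726, -0.001, 0.001]
wrist_force: [0.6, -5.9, 2.9]
gripper_width: -0.0
gripper_force: 3.1
```

Emit:
move_arm(steps=[[[0.04, 0, 0, 0], [0.04, 0, 0, 0]]])

```text
time: 9.23
tool_pos: [626.4, -27.2, 47.4]
tcp_rot: [0.688, 0.726, -0.001, 0.001]
wrist_force: [0.4, -5.5, 3.0]
gripper_width: -0.0
gripper_force: 3.1
```

Emit:
move_arm(steps=[[[0.04, 0, 0, 0]]])

```text
time: 9.32
tool_pos: [626.3, -26.2, 47.4]
tcp_rot: [0.688, 0.726, -0.001, 0.001]
wrist_force: [0.3, -6.8, 2.5]
gripper_width: 0.002
gripper_force: 3.1
```

Emit:
move_arm(steps=[[[0.03, 0, 0, 0]]])

```text
time: 9.4
tool_pos: [626.3, -25.3, 47.4]
tcp_rot: [0.687, 0.726, -0.0, 0.001]
wrist_force: [-0.2, -5.8, 2.8]
gripper_width: 0.001
gripper_force: 3.1
```

Emit:
move_arm(steps=[[[0.03, 0, 0, 0]]])

```text
time: 9.48
tool_pos: [626.3, -24.7, 47.4]
tcp_rot: [0.687, 0.726, -0.001, 0.001]
wrist_force: [-0.1, -6.5, 2.5]
gripper_width: -0.001
gripper_force: 3.1
```

Emit:
move_arm(steps=[[[0.03, 0, 0, 0]]])

```text
time: 9.57
tool_pos: [626.2, -23.9, 47.4]
tcp_rot: [0.687, 0.726, -0.001, 0.001]
wrist_force: [-1.1, -7.1, 3.3]
gripper_width: -0.003
gripper_force: 4.1
```

Emit:
move_arm(steps=[[[0.02, 0, 0, 0]]])

```text
time: 9.65
tool_pos: [626.2, -23.9, 47.4]
tcp_rot: [0.688, 0.726, -0.001, 0.001]
wrist_force: [0.9, -8.8, 2.9]
gripper_width: -0.002
gripper_force: 4.3
```

Emit:
move_arm(steps=[[[0.02, 0, 0, 0]]])

```text
time: 9.73
tool_pos: [626.2, -23.9, 47.5]
tcp_rot: [0.688, 0.726, -0.001, 0.002]
wrist_force: [0.2, -9.6, 4.2]
gripper_width: -0.001
gripper_force: 4.8
```

The left pair has stopped at TCP y≈-23.9 with the force rising to 9.6 N, so it bears on its cheek. Next is the right pair.

Emit:
move_arm(steps=[[[-0.1, 0, 0, 0], [-0.3, 0, 0, 0], [-0.5, 0, 0, 0], [-0.5, 0, 0, 0], [-0.3, 0, 0, 0], [-0.14, 0, 0, 0], [0, 0, 0, 0], [0, 0, 0, 0]]])

```text
time: 10.4
tool_pos: [628.3, -66.8, 47.0]
tcp_rot: [0.687, 0.727, 0.0, -0.0]
wrist_force: [0.2, 0.6, 0.3]
gripper_width: 0.001
gripper_force: 0.0
```

Emit:
move_arm(steps=[[[-0.04, 0, 0, 0], [-0.04, 0, 0, 0], [-0.04, 0, 0, 0], [-0.04, 0, 0, 0]]])

```text
time: 10.73
tool_pos: [628.6, -70.6, 47.1]
tcp_rot: [0.687, 0.727, 0.0, 0.0]
wrist_force: [0.3, 0.1, 0.3]
gripper_width: 0.001
gripper_force: 0.0
```

Emit:
move_arm(steps=[[[-0.04, 0, 0, 0], [-0.04, 0, 0, 0]]])

```text
time: 10.9
tool_pos: [628.7, -72.7, 47.1]
tcp_rot: [0.687, 0.727, 0.0, -0.0]
wrist_force: [0.6, 0.9, 0.8]
gripper_width: -0.003
gripper_force: 0.0
```

Emit:
move_arm(steps=[[[-0.04, 0, 0, 0], [-0.04, 0, 0, 0], [-0.04, 0, 0, 0]]])

```text
time: 11.15
tool_pos: [629.0, -75.4, 47.2]
tcp_rot: [0.687, 0.727, 0.0, -0.0]
wrist_force: [0.5, 2.9, 2.2]
gripper_width: -0.0
gripper_force: 0.4
```

Emit:
move_arm(steps=[[[-0.04, 0, 0, 0], [-0.04, 0, 0, 0]]])

```text
time: 11.32
tool_pos: [629.0, -76.0, 47.3]
tcp_rot: [0.686, 0.727, 0.001, -0.001]
wrist_force: [-0.3, 6.9, 3.3]
gripper_width: -0.001
gripper_force: 3.4
```

Emit:
move_arm(steps=[[[-0.03, 0, 0, 0]]])

```text
time: 11.4
tool_pos: [629.2, -76.6, 47.4]
tcp_rot: [0.686, 0.727, 0.001, -0.001]
wrist_force: [-0.9, 7.2, 2.6]
gripper_width: -0.003
gripper_force: 3.3
```

Emit:
move_arm(steps=[[[-0.04, 0, 0, 0], [-0.04, 0, 0, 0], [-0.04, 0, 0, 0], [-0.04, 0, 0, 0]]])

```text
time: 11.73
tool_pos: [629.4, -80.6, 47.4]
tcp_rot: [0.686, 0.727, 0.001, -0.001]
wrist_force: [-0.7, 6.0, 2.4]
gripper_width: 0.0
gripper_force: 3.3
```

Emit:
move_arm(steps=[[[-0.04, 0, 0, 0], [-0.04, 0, 0, 0]]])

```text
time: 11.9
tool_pos: [629.6, -82.6, 47.4]
tcp_rot: [0.686, 0.727, 0.001, -0.001]
wrist_force: [-0.5, 7.1, 3.3]
gripper_width: -0.002
gripper_force: 3.3
```

Emit:
move_arm(steps=[[[-0.03, 0, 0, 0], [-0.03, 0, 0, 0]]])

```text
time: 12.07
tool_pos: [629.6, -84.1, 47.3]
tcp_rot: [0.686, 0.727, 0.001, -0.001]
wrist_force: [-0.3, 6.9, 3.4]
gripper_width: -0.002
gripper_force: 3.3
```

Emit:
move_arm(steps=[[[-0.03, 0, 0, 0], [-0.03, 0, 0, 0]]])

```text
time: 12.23
tool_pos: [629.7, -85.6, 47.3]
tcp_rot: [0.686, 0.727, 0.001, -0.001]
wrist_force: [-0.7, 6.6, 3.4]
gripper_width: 0.002
gripper_force: 3.3
```

Emit:
move_arm(steps=[[[-0.03, 0, 0, 0]]])

```text
time: 12.32
tool_pos: [629.8, -85.8, 47.4]
tcp_rot: [0.686, 0.727, 0.001, -0.001]
wrist_force: [-1.5, 9.6, 3.4]
gripper_width: 0.0
gripper_force: 4.5
```

Emit:
move_arm(steps=[[[-0.03, 0, 0, 0]]])

```text
time: 12.4
tool_pos: [629.8, -85.9, 47.4]
tcp_rot: [0.686, 0.728, 0.001, -0.001]
wrist_force: [-1.4, 11.0, 4.2]
gripper_width: -0.0
gripper_force: 5.4
```

Emit:
move_arm(steps=[[[-0.02, 0, 0, 0]]])

```text
time: 12.48
tool_pos: [629.8, -85.9, 47.5]
tcp_rot: [0.686, 0.728, 0.002, -0.001]
wrist_force: [-1.5, 12.5, 4.4]
gripper_width: 0.004
gripper_force: 5.7
```

Both pairs bear on their cheeks: the right pair stopped at -85.9 with 12.5 N. The gap midpoint by touch is y≈-54.9, against -55.5 from the images. I'll retreat and rise.

Emit:
move_arm(steps=[[[0.1, 0, 0, 0], [0.3, 0, 0, 0], [0.5, 0, 0, 0], [0.4, 0, 0, 0], [0, 0, -0.4, 0], [0, 0, -0.8, 0], [0, 0, -0.8, 0], [0, 0, -0.8, 0], [0, 0, -0.8, 0], [0, 0, -0.8, 0], [0, 0, -0.4, 0], [0, 0, 0, 0]]])

```text
time: 13.48
tool_pos: [629.0, -57.1, 170.1]
tcp_rot: [0.687, 0.727, 0.001, 0.002]
wrist_force: [0.5, 0.2, -1.0]
gripper_width: -0.001
gripper_force: 0.0
```

```bash
python3 plan.py 441 -215.5 160 0.21
```

```text
t 13.4833 psi 1.627 pos [629.  -57.1 170.1] F [ 0.5  0.2 -1. ] | units [-5.9  -7.87  0.38] turn 11.81 j7 -0.1
```

Emit:
move_arm(steps=[[[-0.3, -0.4, 0, 0], [-0.6, -0.8, 0, 0], [-0.6, -0.8, 0, 0], [-0.6, -0.8, 0, 0], [-0.6, -0.8, 0, 0], [-0.6, -0.8, 0, 0], [-0.6, -0.8, 0, 0], [-0.6, -0.8, 0, 0], [-0.6, -0.8, 0, 0], [-0.6, -0.8, 0, 0], [-0.2, -0.27, 0, 0]]], gripper=-0.06)

```text
time: 14.4
tool_pos: [435.4, -218.4, 165.5]
tcp_rot: [0.689, 0.725, -0.001, -0.001]
wrist_force: [0.1, -0.1, 0.5]
gripper_width: 0.467
gripper_force: 0.0
```

Emit:
move_arm(steps=[[[0, 0, 0, 0.9], [0, 0, 0, 0.9], [0, 0, 0, 0.9], [0, 0, 0, 0.9], [0, 0, 0, 0.9], [0, 0, 0, 0.9], [0, 0, 0, 0.9], [0, 0, 0, 0.9], [0, 0, 0, 0.9], [0, 0, 0, 0.9], [0, 0, 0, 0.9], [0, 0, 0, 0.9], [0, 0, 0, 0.9], [0, 0, 0, 0.11], [0, 0, 0, 0], [0, 0, 0, 0]]])

```text
time: 15.73
tool_pos: [439.3, -215.4, 166.5]
tcp_rot: [0.994, 0.106, -0.0, -0.0]
wrist_force: [-0.8, -0.5, -0.4]
gripper_width: 0.468
gripper_force: 0.0
```

```bash
python3 plan.py 441 -215.5 100 0.21
python3 - <<'E'
from h import *
c=cap("top"); f=c["frame"]
print(arm.sense()["gripper_width"])
im=cv2.resize(f[145:225,275:435],None,fx=5,fy=5,interpolation=cv2.INTER_CUBIC)
s=cap("side")["frame"][130:250,290:450]; s=cv2.resize(s,None,fx=3.5,fy=3.5,interpolation=cv2.INTER_CUBIC)[:200+0] if 0 else cv2.resize(s,(267,200))
s=cv2.copyMakeBorder(s,0,0,0,800-267,cv2.BORDER_CONSTANT)
cv2.imwrite("pics/c3.png",np.vstack([im,s])[:,:,::-1])
E
```

```text
t 15.7333 psi 0.213 pos [ 439.3 -215.4  166.5] F [-0.8 -0.5 -0.4] | units [0.07 0.02 2.66] turn 0.03 j7 -1.04
0.472448200931812
```

View pics/c3.png

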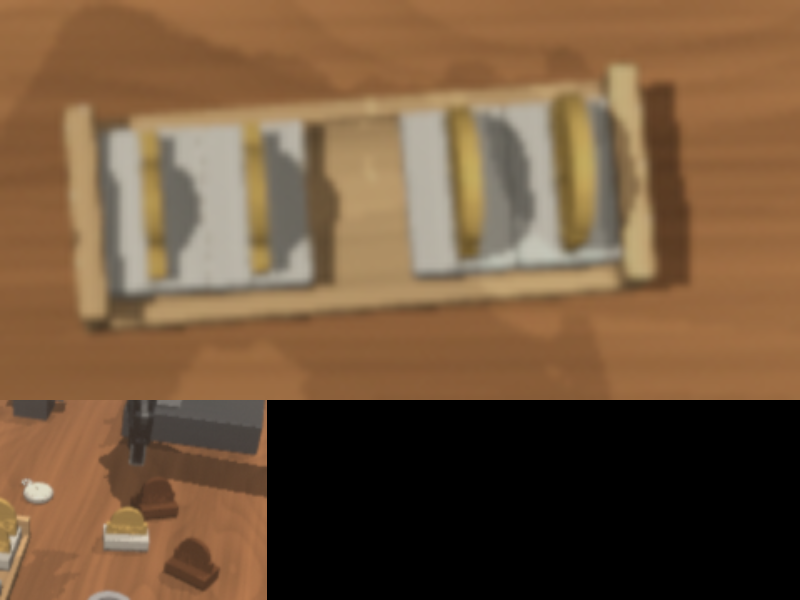

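The top crop shows both pairs against their cheeks, with the gap from crop x≈308 to 407. In the side inset, the gripper is above the loose template. Descending.

Emit:
move_arm(steps=[[[0.05, 0, 0.4, 0], [0, 0, 0.7, 0], [0, 0, 0.8, 0], [0, 0, 0.7, 0], [0, 0, 0.5, 0], [0, 0, 0.3, 0], [0, 0, 0, 0], [0, 0, 0, 0]]])

```text
time: 16.5
tool_pos: [440.9, -215.1, 81.9]
tcp_rot: [0.994, 0.105, -0.0, -0.0]
wrist_force: [-0.4, -0.4, 0.5]
gripper_width: 0.468
gripper_force: 0.0
```

```bash
python3 plan.py 440 -215 45 0.21
```

```text
t 16.5 psi 0.211 pos [ 440.9 -215.1   81.9] F [-0.4 -0.4  0.5] | units [-0.03 -0.01  1.48] turn 0.0 j7 -1.09
```

Emit:
move_arm(steps=[[[-0.02, 0, 0.25, 0], [0, 0, 0.4, 0], [0, 0, 0.4, 0], [0, 0, 0.3, 0], [0, 0, 0.1, 0], [0, 0, 0, 0], [0, 0, 0, 0]]])

```text
time: 17.08
tool_pos: [440.4, -215.3, 45.7]
tcp_rot: [0.994, 0.105, -0.0, -0.0]
wrist_force: [-0.1, -0.8, -0.1]
gripper_width: 0.473
gripper_force: 0.0
```

Emit:
move_arm(steps=[[[0, 0, 0, 0], [0, 0, 0, 0], [0, 0, 0, 0], [0, 0, 0, 0], [0, 0, 0, 0], [0, 0, 0, 0], [0, 0, 0, 0], [0, 0, 0, 0]]], gripper=-1)

```text
time: 17.75
tool_pos: [440.4, -215.3, 46.0]
tcp_rot: [0.994, 0.105, 0.0, 0.0]
wrist_force: [-0.2, 1.3, 2.7]
gripper_width: 0.082
gripper_force: 61.5
```

Emit:
move_arm(steps=[[[0, 0, -0.2, 0], [0, 0, -0.5, 0], [0, 0, -0.8, 0], [0, 0, -0.8, 0], [0, 0, -0.8, 0], [0, 0, -0.8, 0], [0, 0, -0.6, 0], [0, 0, -0.3, 0], [0, 0, 0, 0], [0, 0, 0, 0]]])

```text
time: 18.58
tool_pos: [440.1, -215.3, 165.3]
tcp_rot: [0.994, 0.105, -0.0, -0.0]
wrist_force: [0.8, 0.5, -3.6]
gripper_width: 0.083
gripper_force: 60.7
```

```bash
python3 plan.py 627.5 -55 170 0.055
python3 - <<'E'
from meas import *
w=(hsv[...,1]<60)&(hsv[...,2]>80)
for n,(x0,x1,y0,y1) in [("left pair",(294,342,160,206)),("right pair",(352,399,160,206))]:
    M=np.zeros(w.shape,bool); M[y0:y1,x0:x1]=1
    m=cv2.morphologyEx((w&M).astype(np.uint8),cv2.MORPH_OPEN,np.ones((2,2)))>0
    show(n,rect(t,m,34)[0])
c=lambda x,y:(x/5+275,y/5+145)
for p in [(304,122),(314,283),(402,113),(413,275)]: print(onz(t,c(*p),34).round(1))
print(arm.sense()["gripper_width"])
E
```

```text
t 18.5833 psi 0.21 pos [ 440.1 -215.3  165.3] F [ 0.8  0.5 -3.6] | units [ 8.67 -4.71 -0.19] turn 1.29 j7 -1.04
left pair ctr [623.1   9.1] size [73.1 88.8] long axis deg 92.9
right pair ctr [ 630. -123.] size [71.9 90.5] long axis deg 93.1
[661.8 -33.   34. ]
[591.  -35.8  34. ]
[665.  -75.8  34. ]
[593.7 -78.8  34. ]
0.08128696739551088
```

Emit:
move_arm(steps=[[[0, 0, 0, 0.3], [0, 0, 0, 0.5], [0, 0, 0, 0.5], [0.2, -0.1, 0, 0], [0.4, -0.2, 0, 0], [0.6, -0.3, 0, 0], [0.6, -0.3, 0, 0], [0.6, -0.3, 0, 0], [0.6, -0.3, 0, 0], [0.6, -0.3, 0, 0], [0.6, -0.3, 0, 0], [0.6, -0.3, 0, 0], [0.6, -0.3, 0, 0], [0.6, -0.3, 0, 0], [0.6, -0.3, 0, 0], [0.4, -0.2, 0, 0], [0.2, -0.1, 0, 0], [0, 0, 0, 0], [0, 0, 0, 0]]])

```text
time: 20.27
tool_pos: [615.0, -115.9, 165.4]
tcp_rot: [1.0, 0.027, -0.0, 0.0]
wrist_force: [0.8, 0.5, -3.5]
gripper_width: 0.082
gripper_force: 60.6
```

```bash
python3 plan.py 627 -55 150 0.054
```

```text
t 20.2667 psi 0.055 pos [ 615.  -115.9  165.4] F [ 0.8  0.5 -3.5] | units [ 0.61 -2.4   0.61] turn 0.0 j7 -1.54
```

Emit:
move_arm(steps=[[[0.06, -0.2, 0, 0], [0.1, -0.4, 0, 0], [0.1, -0.4, 0, 0], [0.1, -0.4, 0, 0], [0.1, -0.4, 0, 0], [0.1, -0.4, 0, 0], [0.05, -0.2, 0, 0], [0, 0, 0, 0], [0, 0, 0, 0], [0, 0, 0, 0]]])

```text
time: 21.1
tool_pos: [627.2, -55.8, 165.7]
tcp_rot: [1.0, 0.027, -0.0, 0.0]
wrist_force: [0.2, -0.3, -3.3]
gripper_width: 0.079
gripper_force: 60.6
```

```bash
python3 plan.py 627 -55 120 0.054
python3 - <<'E'
from h import *
c=cap("side"); im=cv2.resize(c["frame"][130:280,220:360],None,fx=4,fy=4,interpolation=cv2.INTER_CUBIC); cv2.imwrite("pics/c4.png",im[:,:,::-1])
from plan import st
s,p,R,a=st()
F=[]
for z in(-46,-24):
  for dx in(-35,35):
    for dy in(22,): F.append(p+R@np.array([dx,-dy,0])+[0,0,z])
print(((pix(c,F)-[220,130])*4).round())
E
```

```text
t 21.1 psi 0.053 pos [627.2 -55.8 165.7] F [ 0.2 -0.3 -3.3] | units [-0.   -0.03  1.83] turn -0.01 j7 -1.65
[[285. 309.]
 [167. 293.]
 [284. 277.]
 [165. 261.]]
```

View pics/c4.png

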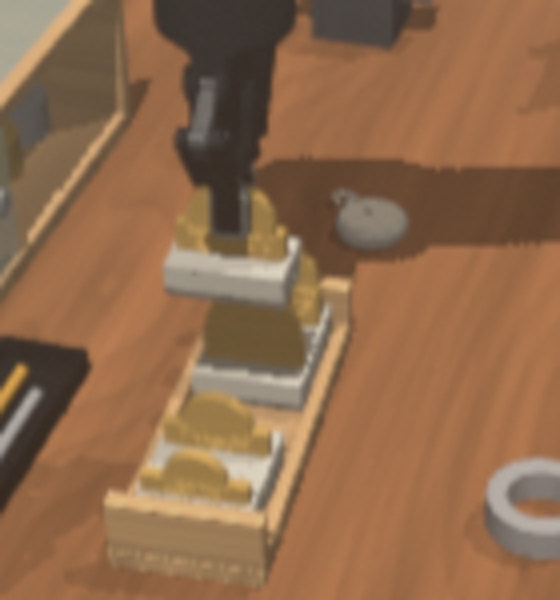

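The held foot shows its near top edge at crop (168,262)–(290,277), level and aligned with the gap. tpl3's foot has its near top edge at about (196,363)–(304,379). I'll compare their lateral positions in this same view.

Run:
```python
from h import *
c=cap("side"); f=c["frame"]
hsv=cv2.cvtColor(f,cv2.COLOR_RGB2HSV).astype(int)
e=np.array([np.cos(.054),np.sin(.054)]); n=np.array([-e[1],e[0]])
def rp(q,z):
    P=onz(c,(q[0]/4+220,q[1]/4+130),z)[:2]-np.array([627,-55]); return np.round([P@e,P@n],1)
print("held",[rp(q,141.7) for q in [(168,262),(290,277)]],[rp(q,119.7) for q in [(165,290),(288,306)]])
print("tpl3",[rp(q,34) for q in [(196,363),(304,379)]])
# white extents per row of the crop
w=(hsv[...,1]<60)&(hsv[...,2]>110)
for v in list(range(194,208,2))+list(range(219,233,2)):
    xs=np.nonzero(w[v,250:305])[0]+250
    print(v,(v-130)*4,(xs.min()-220)*4 if len(xs) else None,(xs.max()-220)*4 if len(xs) else None)
```

```text
held [array([33. , 21.3]), array([-38. ,  20.7])] [array([37. , 18.1]), array([-35.9,  18.2])]
tpl3 [array([ 35.4, -27.5]), array([-34., -26.])]
194 256 168 296
196 264 164 296
198 272 164 288
200 280 164 284
202 288 168 284
204 296 232 284
206 304 276 276
219 356 308 316
221 364 196 312
223 372 192 308
225 380 192 304
227 388 192 304
229 396 240 300
231 404 280 300
```

Emit:
move_arm(steps=[[[0.02, -0.03, 0.2, 0], [0, 0, 0.4, 0], [0, 0, 0.6, 0], [0, 0, 0.6, 0], [0, 0, 0.6, 0], [0, 0, 0.4, 0], [0, 0, 0.2, 0], [0, 0, 0, 0], [0, 0, 0, 0], [0, 0, 0, 0]]])

```text
time: 22.03
tool_pos: [628.3, -54.3, 91.7]
tcp_rot: [1.0, 0.027, 0.001, 0.0]
wrist_force: [-0.4, -0.3, -2.5]
gripper_width: 0.082
gripper_force: 60.6
```

```bash
python3 plan.py 627.5 -55 60 0.054
```

```text
t 22.0333 psi 0.054 pos [628.3 -54.3  91.7] F [-0.4 -0.3 -2.5] | units [-0.03  0.03  1.27] turn -0.0 j7 -1.68
```

Correct by -0.8 and -0.7 mm, then lower gently into the gap.

Emit:
move_arm(steps=[[[-0.03, 0.03, 0.1, 0], [0, 0, 0.15, 0], [0, 0, 0.15, 0], [0, 0, 0.1, 0], [0, 0, 0, 0], [0, 0, 0, 0]]])

```text
time: 22.53
tool_pos: [626.9, -55.0, 78.1]
tcp_rot: [1.0, 0.027, -0.0, -0.0]
wrist_force: [-0.3, -0.3, -2.0]
gripper_width: 0.082
gripper_force: 60.6
```

Emit:
move_arm(steps=[[[0, 0, 0.08, 0], [0, 0, 0.08, 0], [0, 0, 0.08, 0], [0, 0, 0, 0]]])

```text
time: 22.87
tool_pos: [626.9, -54.7, 72.0]
tcp_rot: [1.0, 0.027, -0.0, -0.0]
wrist_force: [0.4, 1.0, -3.1]
gripper_width: 0.083
gripper_force: 60.5
```

Emit:
move_arm(steps=[[[0, 0, 0.06, 0], [0, 0, 0.06, 0], [0, 0, 0, 0]]])

```text
time: 23.12
tool_pos: [626.9, -54.8, 69.0]
tcp_rot: [1.0, 0.027, -0.0, -0.0]
wrist_force: [1.6, 1.2, -2.8]
gripper_width: 0.08
gripper_force: 60.5
```

Emit:
move_arm(steps=[[[0, 0, 0.06, 0], [0, 0, 0.06, 0], [0, 0, 0, 0]]])

```text
time: 23.37
tool_pos: [626.9, -54.9, 66.0]
tcp_rot: [1.0, 0.027, -0.0, -0.0]
wrist_force: [1.3, 1.3, -4.3]
gripper_width: 0.08
gripper_force: 60.5
```

Emit:
move_arm(steps=[[[0, 0, 0.05, 0], [0, 0, 0.05, 0], [0, 0, 0, 0]]])

```text
time: 23.62
tool_pos: [626.9, -55.0, 63.6]
tcp_rot: [1.0, 0.027, -0.0, -0.0]
wrist_force: [0.7, 0.9, -3.7]
gripper_width: 0.083
gripper_force: 60.6
```

Emit:
move_arm(steps=[[[0, 0, 0.05, 0], [0, 0, 0.05, 0], [0, 0, 0, 0]]])

```text
time: 23.87
tool_pos: [626.9, -55.0, 61.1]
tcp_rot: [1.0, 0.027, -0.0, -0.0]
wrist_force: [0.5, 2.7, -3.1]
gripper_width: 0.077
gripper_force: 60.6
```

Emit:
move_arm(steps=[[[0, 0, 0.04, 0], [0, 0, 0.04, 0], [0, 0, 0, 0]]])

```text
time: 24.12
tool_pos: [627.0, -55.0, 59.1]
tcp_rot: [1.0, 0.027, -0.0, 0.0]
wrist_force: [-0.5, 2.2, -3.4]
gripper_width: 0.08
gripper_force: 60.6
```

Emit:
move_arm(steps=[[[0, 0, 0.03, 0], [0, 0, 0, 0]]])

```text
time: 24.28
tool_pos: [627.0, -55.1, 58.4]
tcp_rot: [1.0, 0.027, -0.0, 0.0]
wrist_force: [0.2, 2.1, -1.6]
gripper_width: 0.082
gripper_force: 60.7
```

Emit:
move_arm(steps=[[[0, 0, 0.03, 0], [0, 0, 0, 0]]])

```text
time: 24.45
tool_pos: [627.0, -55.0, 58.1]
tcp_rot: [1.0, 0.027, 0.0, 0.0]
wrist_force: [-1.9, 1.5, 1.4]
gripper_width: 0.08
gripper_force: 61.3
```

The foot is on the floor: TCP 58.1 is 46+12, and the load has reversed. I'll open just a little and rise.

Emit:
move_arm(steps=[[[0, 0, 0, 0], [0, 0, 0, 0], [0, 0, 0, 0], [0, 0, 0, 0], [0, 0, 0, 0]]], gripper=-0.45)

```text
time: 24.87
tool_pos: [627.0, -55.3, 57.8]
tcp_rot: [1.0, 0.027, 0.0, 0.0]
wrist_force: [0.5, -0.4, 0.2]
gripper_width: 0.273
gripper_force: 0.0
```

Emit:
move_arm(steps=[[[0, 0, -0.1, 0], [0, 0, -0.2, 0], [0, 0, -0.4, 0], [0, 0, -0.6, 0], [0, 0, -0.8, 0], [0, 0, -0.8, 0], [0, 0, -0.8, 0], [0, 0, -0.8, 0], [0, 0, -0.4, 0], [-0.3, 0, 0, 0], [-0.6, 0, 0, 0], [-0.8, 0, 0, 0], [-0.8, 0, 0, 0], [-0.8, 0, 0, 0], [-0.8, 0, 0, 0], [-0.5, 0, 0, 0], [-0.2, 0, 0, 0], [0, 0, 0, 0]]])

```text
time: 26.37
tool_pos: [505.9, -61.9, 179.8]
tcp_rot: [1.0, 0.027, -0.0, 0.0]
wrist_force: [0.9, -0.0, -0.3]
gripper_width: 0.274
gripper_force: 0.0
```

Run:
```python
from h import *
t=cap("top")["frame"]; s=cap("side")["frame"]
a=cv2.resize(t[150:220,280:420],(600,300),interpolation=cv2.INTER_CUBIC)
b=cv2.resize(s[170:280,230:450],(600,300),interpolation=cv2.INTER_CUBIC)
cv2.imwrite("pics/c5.png",np.vstack([a,b])[:,:,::-1]); q=arm.sense(); print(q["time"],q["wrist_force"],q["tool_pos"])
```

```text
26.4667 [ 0.11734805  0.27709045 -0.69428447] [507.39056943 -61.53763882 180.11164232]
```

View pics/c5.png

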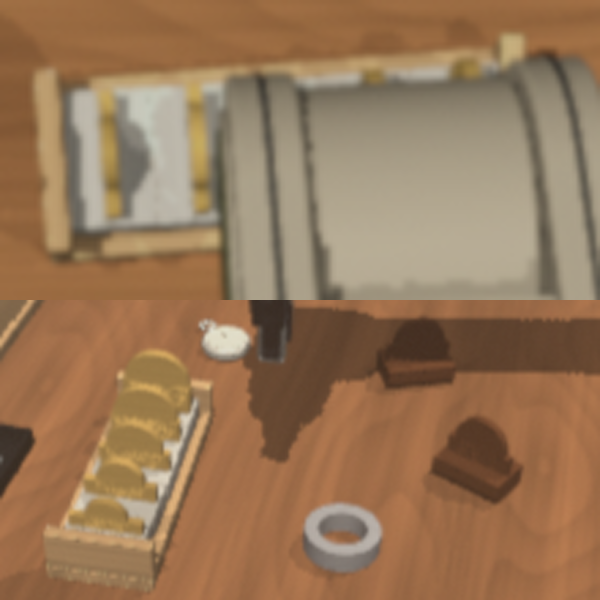

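The side view shows five templates in height order in the rack, with evenly lined-up feet and the loose one in the middle at crop (137,440). The look-alikes, ring and stopwatch are undisturbed, and the arm is clear of everything.

```bash
python3 -c "
from workcell import arm
print(arm.job_done())"
```

```text
the job is handed in; nothing more can be done
None
```

The loose template stands on the rack floor in the middle of the row between the two pairs, each pushed until it bore on its cheek (peak force 12.5 N), and I let go and handed the job in at about 26.5 s; no verdict came back.

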